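# Click the green battery pack into its charging bay

## Robot

A 7-joint arm with a two-finger parallel gripper is mounted at the origin on the work surface. World frame = base frame: x ahead of the robot, y to its left, z up, the work surface at z = 0. Lengths are in m, angles in degrees, forces in N, time in s.
With the tool pointing down it reaches from about 0.425 to 0.875 m from the base axis. Payload 4.7 kg.
Tool frame: the origin (TCP) lies at the very end of the fingers, on their centre line; the grasp point (between the pads) lies behind it (arm.grip_depth is the y of the grasp point in the tool frame, in m); y points along the fingers, x is the direction in which the jaws open and shut, and the axes are right-handed (so a half turn about y gives the same grasp; the last joint's range is limited). The gripper opens to 87 mm and grips with 3 to 60 N. Pads are 19 mm wide; open, the fingers measure 117 mm over their backs; the gripper's body (75 mm by 190 mm) begins 51 mm behind the grasp point.
Start: joints at [71.797, 18.392, -4.016, 83.108, 1.295, 78.541, -3.26], TCP at [0.212, -0.615, 0.223] pointing down, gripper open.
Joint ranges: [-163.93, 163.93], [-17.29, 119.83], [-79.2, 71.16], [3.27, 140.29], [-89.18, 269.18], [5.43, 117.66], [-154.24, 154.24]. Speed limits (degrees/s): [147.25, 147.25, 180, 180, 180, 180, 180].

## Interface

Orientations are given as a 3x3 rotation matrix whose columns are the frame's x, y, z axes.
In Python, from plant import arm gives the robot as it stands.
- The arm moves only by the tool play_rows, never from a script. Its argument "increments" is a list of rows, each a list of 5 numbers: the finger opening in cm, from 0 to 8.7, then the shift along the tool's x, y, z in cm, then the turn about the tool's y in rad. In form: [[fingers, x, y, z, roll], ...]. A call has 1 to 20 rows; each row is the pose to reach, as a shift and turn from the pose commanded when the call began, along the tool's axes at that moment; what a row does not reach only later rows make up. A row lasts 1/10 s, in which the tool goes at most 50 mm and 8.59 degrees, less where a joint would pass 70% of its speed; a pose out of reach is approached as far as the arm can. A call with a gripper value outside its range is refused whole. The fingers move at their own pace and stop on an object; the grip force is fixed at half the most. Time passes only in rows, so rows that repeat a pose let the fingers close. It gives the time, the measured TCP pose, the force and the opening at its end, in the units of the state.
- arm.sense(): the state, without advancing time (a new reading comes with each control period).
- arm.read_camera(name): name is "scene" or "side" or "wrist"; returns a dict with "color" (420x560x3 uint8, blue, green, red), "mtx" (3x3 intrinsics, pixels), "R" (3x3) and "t" (3): a world point X has camera coordinates R X + t. Camera axes: x right, y down, z forward; pixel columns grow to the right and rows downward; lengths in m; the calibration is good to about 2 mm. A picture is of the moment at which its call begins. There is no depth.
- arm.hand_in(): hands the job in, once; it reports no verdict.
The state is a dict: "time": time; "joint_pos": joint angles; "qd": joint speeds; "joint_torque": joint torques, N m; "ee_pos": TCP position; "ee_rot": TCP orientation; "ft_force": force on the tool from outside, world axes, zero at the start; "wrist_torque": the same for the moment, N m; "gripper_width": finger opening in m.
Only numpy, scipy, OpenCV 4.12 (cv2) and the standard library are available. Lean on these libraries where they do the work, as an engineer would, in place of code of your own. Each camera call takes 0.05 s, during which the arm holds its last target.

## Task

Put the glue gun's green-topped battery pack on charge: it lies in the mouth of one of the two charging bays, so slide it along the lane past the yellow sprung latch, until it is fully home at the charger head and the latch has clicked out behind it so that it cannot slide back. Then let go of it. Leave the orange-topped pack in the other bay where it is.

Things in the scene. Friction and masses are not known exactly. Their poses are not given: they have to be found in the camera images.
- green_pack: Dark grey battery pack with green top and stripe, 80 (x) x 60 (y) x 50 mm high, flat vertical ends, 0.3 to 0.6 kg. Origin: centre of underside. It starts flat on its bay's lane floor, x axis along the lane, clear of the latch, its centre 92 to 106 mm before the bay's origin. Plastic slides easily on the lane: pushing it through from behind takes about 2 to 8 N.
- green_bay: Fixed bay holding the green pack: open-topped lane. Pack slides to bay +x (away from robot, within 35 deg). Origin: on the bench, mid-lane, where the home pack's rear end stands (its centre then at x = +40 mm). Lane mouth at x = -150, charger head (end stop, 54 mm high) at x = +80; lane 66 mm wide, floor 6 mm high, walls 26 mm high (mm over bench). Its twin holds the orange pack.
- latch (a joint): Yellow pawl in the left (+y) wall of the green pack's bay, top 26 mm over the bench: hinge at bay x = -51, y = 39 mm, free end at x = -15, y = 19 to 24 mm, pointing along the travel. 0 rad = sprung out into the lane; 0.2 to 0.4 while the passing pack folds it into the wall. About 5 N of spring. Behind the pack it springs out and blocks the return (15 mm play).
- orange_pack: The other battery pack, same shape and size, with orange top and stripe, in the mouth of the other, identical bay, to the left or right of the green one's. To be left alone. Origin: centre of its underside.

How it is judged (in metres and radians):
On the way:
1. the green pack is pushed along the lane and folds the latch aside as it passes (value of joint latch above 0.12 rad and x of green_pack in the frame of green_bay between -0.075 and 0.02 m and z of green_pack in the frame of green_bay below 0.02 m), for 0.1 s.
At the end, for the whole second after the job is handed in: The green pack lies flat and still on the lane floor between latch and charger head, its centre 22 to 46 mm beyond the bay's origin and within 12 mm of the centre line, tilted less than 7 degrees; the latch has sprung out behind it (below 0.08 rad); the orange pack is within 15 mm of where it was (x of green_pack in the frame of green_bay between 0.022 and 0.046 m and y of green_pack in the frame of green_bay between -0.012 and 0.012 m and z of green_pack in the frame of green_bay below 0.012 m and angle between green_pack's own z axis and vertical below 0.12 rad and value of joint latch below 0.08 rad and linear speed of green_pack below 0.02 m/s and distance of orange_pack from where it was at the start of the episode below 0.015 m); the robot touches nothing.
It fails at once if the orange pack is moved by more than 15 mm (distance of orange_pack from where it was at the start of the episode above 0.015 m).
It also fails if it takes over 35 s, if anything falls off the work surface, if the arm or the gripper's body presses on something with over 40 N, if the wrist force passes 120 N, or if a joint passes its speed limit or range.

## Working session

There is one attempt and no reset: what is moved stays moved. The work goes in short steps, Python scripts to look and compute and a tool call to move; the robot and the scene stay as the last step left them, time stands still between calls to the robot, and variables do not carry over. Pictures are saved under pics/ and viewed, and the job is handed in when it is done.

Besides the shell and the picture viewer there is one more tool, called as name(argument=value, ...) on one line, values as JSON. play_rows: Moves the arm, as the interface text tells. Its arguments: {"type":"object","properties":{"increments":{"type":"array"}},"required":["increments"]}

```bash
mkdir -p pics; ls
python3 - <<'E'
from plant import arm
import cv2,numpy as np
np.set_printoptions(precision=4,suppress=True)
for n in ["scene","side","wrist"]:
    c=arm.read_camera(n); cv2.imwrite(f"pics/{n}0.png",c["color"]); np.savez(f"pics/{n}0.npz",**c)
    print(n,c["mtx"].tolist(),c["R"],c["t"], -c["R"].T@c["t"])
s=arm.sense()
for k in ["time","ee_pos","ee_rot","ft_force","gripper_width"]: print(k,s[k])
print(arm.grip_depth)
E
```

```text
pics
scene [[493.96804410893975, 0.0, 280.118178376376], [0.0, 493.96804410893975, 213.2796112386337], [0.0, 0.0, 1.0]] [[-0.0391  0.9991 -0.0159]
 [ 0.8328  0.0238 -0.5531]
 [-0.5522 -0.0349 -0.833 ]] [ 0.0276 -0.4424  1.2863] [1.0799 0.0278 0.8272]
side [[379.9311907231984, 0.0, 283.09571554962275], [0.0, 379.9311907231984, 216.88295231583925], [0.0, 0.0, 1.0]] [[-0.6963 -0.7173  0.0258]
 [-0.3883  0.3461 -0.8541]
 [ 0.6037 -0.6047 -0.5195]] [0.3705 0.2749 0.4343] [0.1025 0.4332 0.4509]
wrist [[342.36440256244407, 0.0, 282.9282341116169], [0.0, 342.36440256244407, 207.15482139153696], [0.0, 0.0, 1.0]] [[ 0.3257 -0.9455 -0.    ]
 [-0.9164 -0.3157  0.246 ]
 [-0.2326 -0.0801 -0.9693]] [-0.6503 -0.0292  0.3867] [ 0.275  -0.5931  0.382 ]
time 0.15
ee_pos [ 0.2116 -0.6142  0.2217]
ee_rot [[ 0.3258 -0.0006  0.9454]
 [-0.9454  0.0013  0.3258]
 [-0.0015 -1.     -0.0001]]
ft_force [-0.5024 -0.7508  0.6023]
gripper_width 0.08678073599871153
-0.0187
```

View pics/scene0.png

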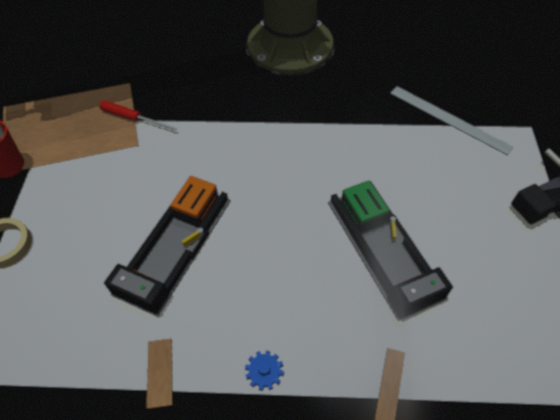

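View pics/side0.png

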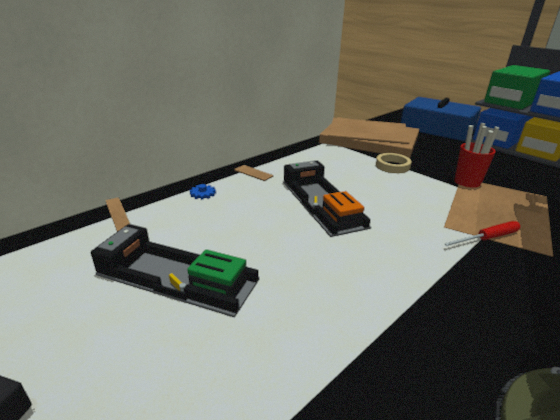

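View pics/wrist0.png

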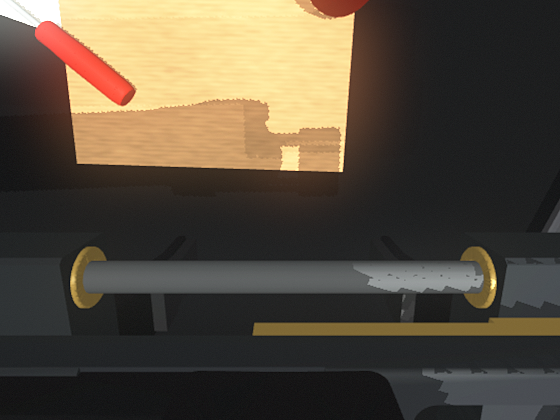

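The green bay is on the right in the scene view (pack about (366,201), head about (424,290)). The orange one is on the left, well apart. Next I'll measure the pack top and the bay.

```bash
cat > h.py <<'E'
import cv2,numpy as np
np.set_printoptions(precision=4,suppress=True)
def ray(c,uv,z):
    uv=np.atleast_2d(np.asarray(uv,float)); K=c["mtx"];R=c["R"];t=c["t"]
    d=np.c_[uv,np.ones(len(uv))]@np.linalg.inv(K).T@R; o=-R.T@t
    return o+d*((z-o[2])/d[:,2])[:,None]
def proj(c,P):
    p=np.atleast_2d(P)@c["R"].T+c["t"]; q=p@c["mtx"].T; return q[:,:2]/q[:,2:]
def load(n): return dict(np.load(n))
E
python3 - <<'E'
from h import *
for n,b in (("scene",(310,165,150,160)),("side",(80,215,190,100))):
    c=load(f"pics/{n}0.npz"); im=c["color"]
    x,y,w,h=b; f=min(800//w,600//h)
    cr=np.clip(im[y:y+h,x:x+w].astype(float)*1.8,0,255).astype(np.uint8)
    cv2.imwrite(f"pics/{n}0z.png",cv2.resize(cr,None,fx=f,fy=f,interpolation=cv2.INTER_CUBIC)); print(f)
    hsv=cv2.cvtColor(im,cv2.COLOR_BGR2HSV); m=cv2.inRange(hsv,(50,120,40),(75,255,255))
    m[:, :]=cv2.morphologyEx(m,cv2.MORPH_CLOSE,np.ones((5,5)))
    cs=max(cv2.findContours(m,0,1)[0],key=cv2.contourArea)
    print(n,cv2.boundingRect(cs),cv2.contourArea(cs))
    W=ray(c,cs[:,0],0.056)[:,:2].astype(np.float32)*1000
    print(cv2.minAreaRect(W)); print(cv2.boxPoints(cv2.minAreaRect(W)))
E
```

```text
3
scene (344, 182, 44, 39) 989.5
((536.5287475585938, 150.3636474609375), (76.21690368652344, 68.72755432128906), 25.432775497436523)
[[487.3558 165.0315]
 [516.871  102.9643]
 [585.7017 135.6958]
 [556.1865 197.763 ]]
4
side (485, 65, 65, 44) 1852.5
((744.2623291015625, -1883.841796875), (266.4326171875, 1194.2198486328125), 10.300766944885254)
[[  506.4207 -1320.1769]
 [  719.9656 -2495.149 ]
 [  982.104  -2447.5068]
 [  768.5591 -1272.5347]]
```

View pics/scene0z.png

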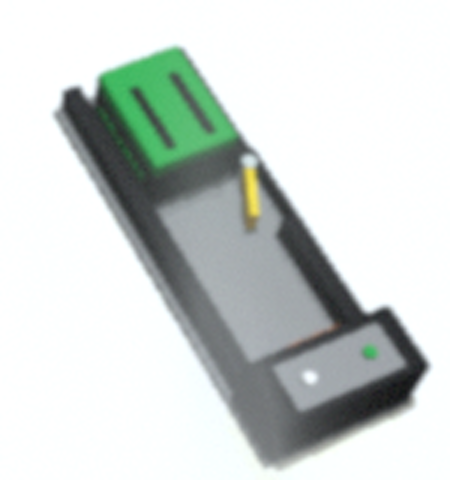

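View pics/side0z.png

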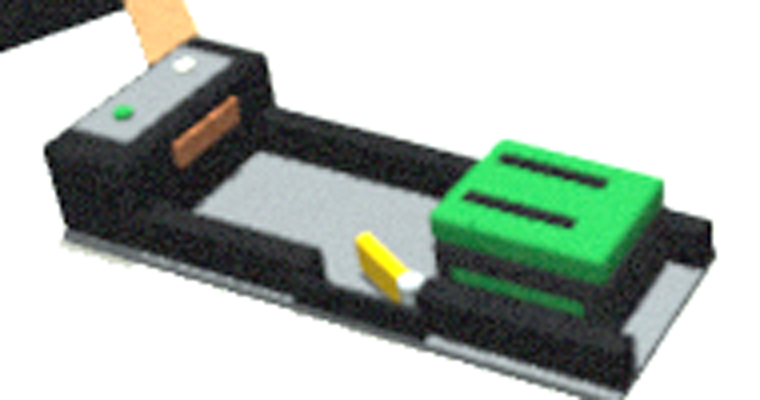

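Both crops are clear. The scene crop shows the green top, its slots, the latch with a white hinge dot, and the head's grey panel. The side crop shows the mouth wall ends at about (632,340) and (712,222). I'll cast these corners and compare them with the given sizes.

Run:
```python
from h import *
sc=load("pics/scene0.npz"); sd=load("pics/side0.npz")
S=lambda p,z: ray(sc,np.array(p)/3+[310,165],z)[:,:2]*1000
D=lambda p,z: ray(sd,np.array(p)/4+[80,215],z)[:,:2]*1000
top=S([(98,85),(178,47),(240,137),(165,172)],.056); print("top sc",top,top.mean(0),np.linalg.norm(np.diff(top,axis=0),axis=1))
top=D([(503,140),(662,180),(607,265),(433,212)],.056); print("top sd",top,top.mean(0),np.linalg.norm(np.diff(top,axis=0),axis=1))
print("hinge sc",S([(248,160)],.026),"sd",D([(410,282)],.026))
print("panel sc",S([(275,365),(385,322),(408,362),(302,410)],.054))
print("panel sd",D([(190,50),(233,60),(130,135),(78,132)],.054))
print("head inner edge sd", D([(265,55),(135,150)],.054))
print("mouth wall tops sd",D([(632,340),(712,222)],.026), "sc",S([(68,92)],.026))
print("floor mouth sd",D([(625,365),(622,395),(706,262)],.006))
# masks
def mask_center(c,z,lo,hi,box):
    im=c["color"]; hsv=cv2.cvtColor(im,cv2.COLOR_BGR2HSV); m=np.zeros(im.shape[:2],np.uint8)
    x,y,w,h=box; m[y:y+h,x:x+w]=cv2.inRange(hsv,lo,hi)[y:y+h,x:x+w]
    return m
for n,c,box in (("sc",sc,(310,165,150,160)),("sd",sd,(80,215,190,100))):
    m=mask_center(c,0,(20,120,60),(35,255,255),box); ys,xs=np.nonzero(m); print(n,"yellow",len(xs),xs.mean(),ys.mean(), ray(c,[(xs.mean(),ys.mean())],.026)[0][:2]*1000)
```

```text
top sc [[519.1953 113.8276]
 [487.2071 166.7127]
 [556.842  201.0146]
 [584.1613 152.9123]] [536.8514 158.6168] [61.8068 77.6249 55.3188]
top sd [[571.4368 150.8574]
 [503.4655 117.8204]
 [476.2812 167.6285]
 [549.3884 199.6707]] [525.143  158.9942] [75.5747 56.7436 79.8208]
hinge sc [[554.1841 211.383 ]] sd [[550.6866 213.3244]]
panel sc [[711.2741 208.2458]
 [682.0647 274.043 ]
 [707.0262 283.5601]
 [738.3    220.5849]]
panel sd [[731.5262 217.387 ]
 [710.2186 206.4806]
 [684.4155 266.2516]
 [701.4039 281.7594]]
head inner edge sd [[704.3255 193.5078]
 [672.4932 269.2181]]
mouth wall tops sd [[462.6907 167.4207]
 [496.3615  96.5988]] sc [[503.6683  97.1484]]
floor mouth sd [[470.3057 165.8893]
 [458.1286 176.9503]
 [495.8816 100.7302]]
sc yellow 49 393.40816326530614 228.87755102040816 [578.0868 210.7235]
sd yellow 110 174.5 280.5 [570.3809 216.5027]
```

Measured values, all agreeing with the given sizes:
- **Bay:** origin about (0.6155, 0.197), axis about 26.2°. Mouth to head is 230 mm, and the hinge is within 3 mm of its predicted spot.
- **Pack:** centre about 93 mm before the origin.

I'll push with the closed fingers, tool z along the lane. First I move to above the mouth at bay x about -165 by way of a waypoint.

play_rows(increments=[[0,-7,0,9,0],[0,-14,0,18,0],[0,-20,0,26,0],[0,-26.8,0,34.4,0],[0,-26.8,0,34.4,0],[0,-26.8,0,34.4,0],[0,-26.8,0,34.4,0],[0,-26.8,0,34.4,0],[0,-26.8,0,34.4,0],[0,-26.8,0,34.4,-0.06],[0,-61.3,0,48.3,-0.126],[0,-61.3,0,48.3,-0.126],[0,-61.3,0,48.3,-0.126],[0,-61.3,0,48.3,-0.126],[0,-61.3,0,48.3,-0.126],[0,-61.3,0,48.3,-0.126],[0,-61.3,0,48.3,-0.126],[0,-61.3,0,48.3,-0.126],[0,-61.3,0,48.3,-0.126],[0,-61.3,0,48.3,-0.126]])

```text
time: 2.15
ee_pos: [0.4685, 0.1219, 0.2222]
ee_rot: [[0.443, -0.001, 0.897], [-0.897, -0.001, 0.443], [0.0, -1.0, -0.001]]
ft_force: [0.4, -1.1, 0.1]
gripper_width: 0.0004
```

play_rows(increments=[[0,0,4,0,0],[0,0,8,0,0],[0,0,12,0,0],[0,0,15,0,0],[0,0,15,0,0]])

```text
time: 2.65
ee_pos: [0.4652, 0.1192, 0.0685]
ee_rot: [[0.439, -0.009, 0.898], [-0.898, -0.002, 0.439], [-0.003, -1.0, -0.009]]
ft_force: [-0.2, 0.5, -1.1]
gripper_width: 0.0003
```

Run:
```python
from h import *
from plant import arm
for n in ["side","scene"]:
    c=arm.read_camera(n); np.savez(f"pics/{n}1.npz",**c); x,y,w,h=(80,140,260,180) if n=="side" else (300,120,170,200)
    f=min(800//w,600//h); im=np.clip(c["color"][y:y+h,x:x+w]*1.8,0,255).astype(np.uint8)
    cv2.imwrite(f"pics/{n}1.png",cv2.resize(im,None,fx=f,fy=f,interpolation=cv2.INTER_CUBIC)); print(f)
    p=arm.sense()["ee_pos"]; print(proj(c,p), p)
```

```text
3
[[258.547  263.5052]] [0.4672 0.1202 0.071 ]
3
[[346.3385 167.4395]] [0.4689 0.121  0.0728]
```

View pics/side1.png

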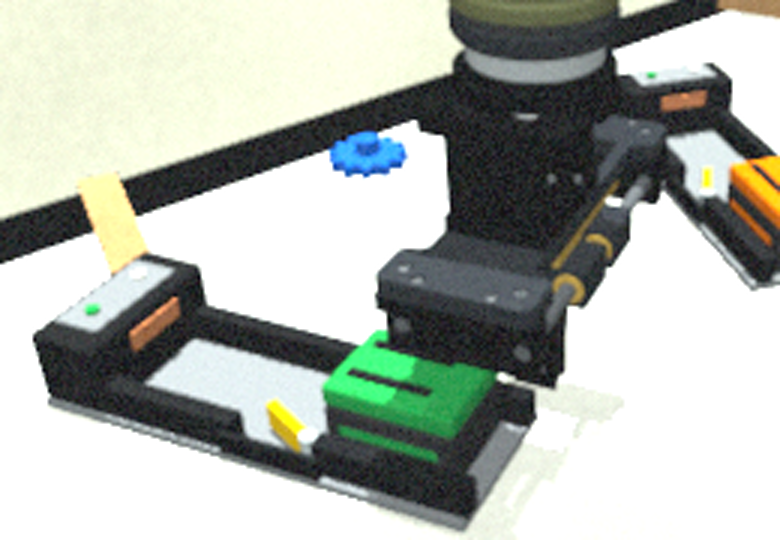

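View pics/scene1.png

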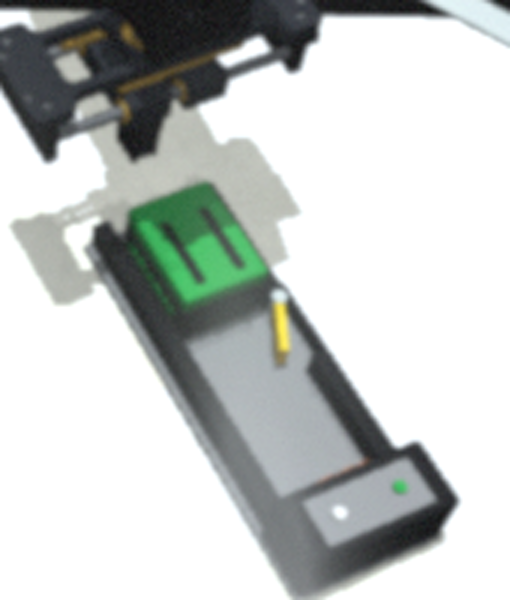

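The finger tip (scene crop about (143,155)) hangs behind the pack on the lane line, and the body is clear of everything. I'll descend to z about 0.018.

play_rows(increments=[[0,0,2,0,0],[0,0,4,0,0],[0,0,5.4,0,0],[0,0,5.4,0,0],[0,0,5.4,0,0]])

```text
time: 3.25
ee_pos: [0.4696, 0.1224, 0.0196]
ee_rot: [[0.442, 0.001, 0.897], [-0.897, 0.0, 0.442], [0.001, -1.0, 0.001]]
ft_force: [-0.3, 0.4, -0.5]
gripper_width: 0.0006
```

play_rows(increments=[[0,0,0,0.7,0],[0,0,0,1.4,0],[0,0,0,2.0,0],[0,0,0,2.6,0],[0,0,0,3.2,0],[0,0,0,3.8,0],[0,0,0,4.4,0],[0,0,0,5.0,0],[0,0,0,5.6,0],[0,0,0,6.2,0],[0,0,0,6.8,0],[0,0,0,7.4,0],[0,0,0,8.0,0],[0,0,0,8.0,0]])

```text
time: 4.65
ee_pos: [0.5417, 0.1588, 0.0187]
ee_rot: [[0.442, 0.002, 0.897], [-0.897, 0.002, 0.442], [-0.001, -1.0, 0.002]]
ft_force: [-0.3, -0.1, -0.1]
gripper_width: 0.0004
```

Run:
```python
from h import *
from plant import arm
for n in ["side","scene"]:
    c=arm.read_camera(n); np.savez(f"pics/{n}2.npz",**c); x,y,w,h=(80,140,260,180) if n=="side" else (300,120,170,200)
    f=min(800//w,600//h); im=np.clip(c["color"][y:y+h,x:x+w]*1.8,0,255).astype(np.uint8)
    cv2.imwrite(f"pics/{n}2.png",cv2.resize(im,None,fx=f,fy=f,interpolation=cv2.INTER_CUBIC))
s=arm.sense();p=s["ee_pos"]*1000-[615.5,197,0]; a=np.radians(26.2); print(p[0]*np.cos(a)+p[1]*np.sin(a),-p[0]*np.sin(a)+p[1]*np.cos(a),p[2],s["ft_force"],s["time"])
```

```text
-83.21189658889378 -1.438602142936496 19.00336107166672 [-0.3835  0.4682 -0.2652] 4.75
```

View pics/side2.png

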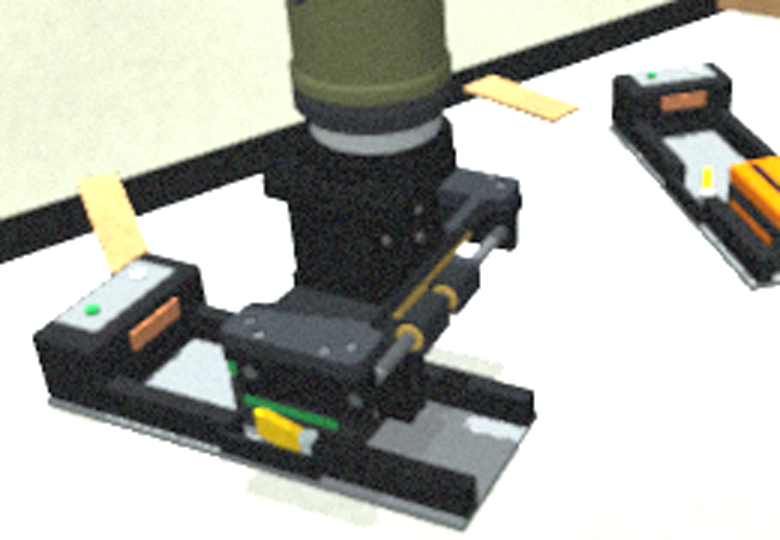

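View pics/scene2.png

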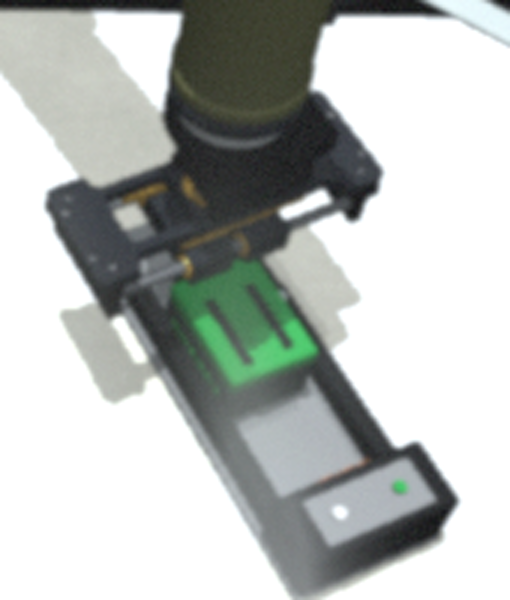

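The pack is sliding along the lane and has folded the yellow latch (side crop about (278,428)). I'll continue to just short of home, then creep.

play_rows(increments=[[0,0,0,0.6,0],[0,0,0,1.2,0],[0,0,0,1.8,0],[0,0,0,2.4,0],[0,0,0,3.0,0],[0,0,0,3.6,0],[0,0,0,4.2,0],[0,0,0,4.8,0],[0,0,0,5.4,0],[0,0,0,5.9,0],[0,0,0,6.3,0],[0,0,0,6.6,0],[0,0,0,6.8,0],[0,0,0,6.8,0]])

```text
time: 6.15
ee_pos: [0.6023, 0.1882, 0.0187]
ee_rot: [[0.442, 0.002, 0.897], [-0.897, 0.001, 0.442], [-0.0, -1.0, 0.002]]
ft_force: [-0.8, -0.4, 0.6]
gripper_width: 0.0005
```

Run:
```python
from h import *
from plant import arm
for n in ["side","scene"]:
    c=arm.read_camera(n); np.savez(f"pics/{n}3.npz",**c); x,y,w,h=(80,140,260,180) if n=="side" else (300,120,170,200)
    f=min(800//w,600//h); im=np.clip(c["color"][y:y+h,x:x+w]*1.8,0,255).astype(np.uint8)
    cv2.imwrite(f"pics/{n}3.png",cv2.resize(im,None,fx=f,fy=f,interpolation=cv2.INTER_CUBIC))
s=arm.sense();p=s["ee_pos"]*1000-[615.5,197,0]; a=np.radians(26.2); print(p[0]*np.cos(a)+p[1]*np.sin(a),-p[0]*np.sin(a)+p[1]*np.cos(a),p[2],s["ft_force"],s["time"])
```

```text
-15.988488412466097 -2.0862713470247645 18.80747427671785 [-0.4478  0.59    0.4113] 6.25
```

View pics/side3.png

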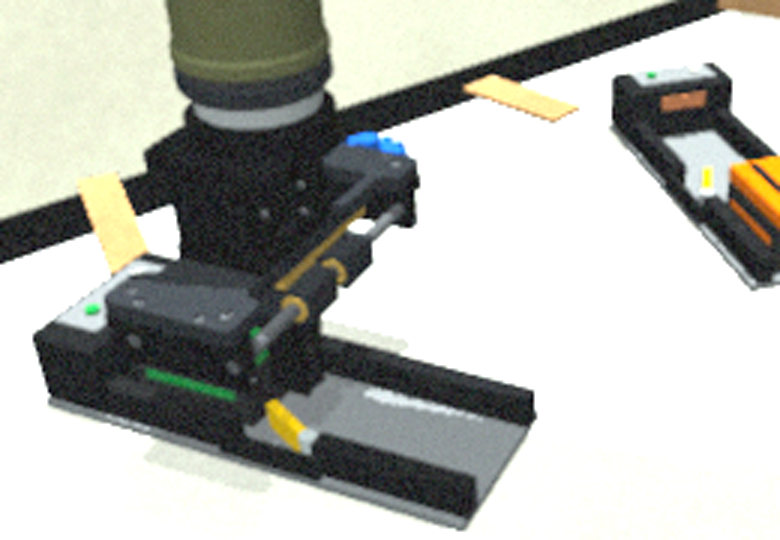

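View pics/scene3.png

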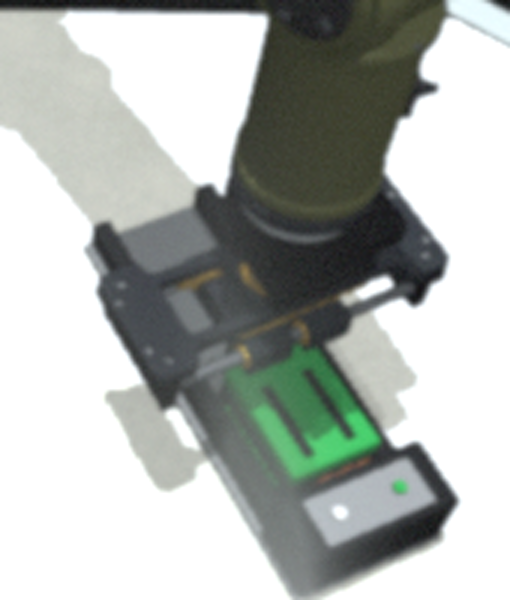

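The latch has sprung out behind the pack (side crop about (287,425)), and a gap of a few mm remains at the head. I'll creep forward and watch the force.

play_rows(increments=[[0,0,0,0.1,0],[0,0,0,0.2,0],[0,0,0,0.3,0],[0,0,0,0.4,0],[0,0,0,0.5,0],[0,0,0,0.5,0]])

```text
time: 6.85
ee_pos: [0.6061, 0.19, 0.0185]
ee_rot: [[0.442, 0.0, 0.897], [-0.897, 0.0, 0.442], [0.0, -1.0, 0.0]]
ft_force: [-1.0, 0.1, -0.0]
gripper_width: 0.0004
```

play_rows(increments=[[0,0,0,0.1,0],[0,0,0,0.2,0],[0,0,0,0.2,0],[0,0,0,0.2,0]])

```text
time: 7.25
ee_pos: [0.6065, 0.1903, 0.0182]
ee_rot: [[0.442, -0.003, 0.897], [-0.897, -0.001, 0.442], [0.0, -1.0, -0.003]]
ft_force: [-4.2, -2.2, 2.2]
gripper_width: 0.0007
```

Run:
```python
from h import *
from plant import arm
for n in ["scene"]:
    c=arm.read_camera(n); np.savez(f"pics/{n}4.npz",**c); x,y,w,h=(360,220,100,100)
    f=min(800//w,600//h); im=np.clip(c["color"][y:y+h,x:x+w]*1.8,0,255).astype(np.uint8)
    cv2.imwrite(f"pics/{n}4.png",cv2.resize(im,None,fx=f,fy=f,interpolation=cv2.INTER_CUBIC))
s=arm.sense();p=s["ee_pos"]*1000-[615.5,197,0]; a=np.radians(26.2); print(p[0]*np.cos(a)+p[1]*np.sin(a),-p[0]*np.sin(a)+p[1]*np.cos(a),p[2],s["ft_force"],s["time"])
```

```text
-11.05519375793556 -1.996110415306481 18.150608250284904 [-5.0601 -1.5079  2.7458] 7.3
```

View pics/scene4.png

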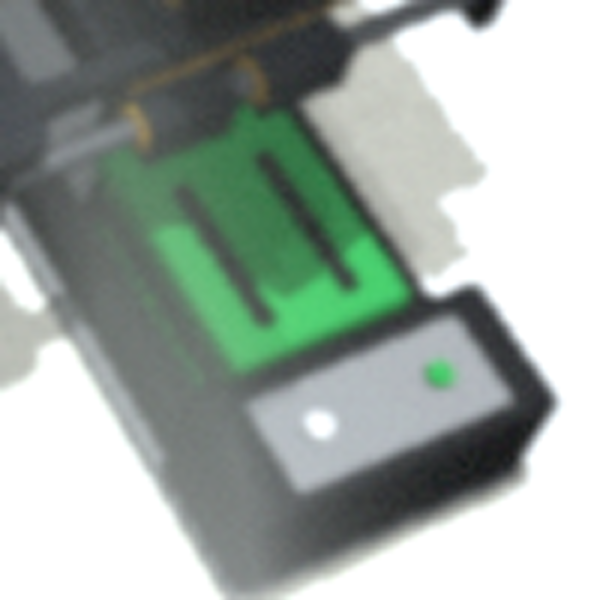

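The green top now meets the charger head with no gap. The push force has stepped up to about 5 N and the tool has stopped advancing, so the pack is home. I'll back off 1 cm, rise, and look.

play_rows(increments=[[0,0,0,-0.4,0],[0,0,0,-0.8,0],[0,0,0,-1.2,0],[0,0,0,-1.2,0],[0,0,-3,-1.2,0],[0,0,-7,-1.2,0],[0,0,-11,-3,0],[0,0,-15,-7,0],[0,0,-18,-11,0],[0,0,-18,-14,0],[0,0,-18,-14,0],[0,0,-18,-14,0]])

```text
time: 8.5
ee_pos: [0.4825, 0.1284, 0.1991]
ee_rot: [[0.441, 0.003, 0.897], [-0.897, -0.002, 0.441], [0.003, -1.0, 0.002]]
ft_force: [0.2, 0.5, 0.2]
gripper_width: 0.0006
```

Run:
```python
from h import *
from plant import arm
for n in ["side","scene"]:
    c=arm.read_camera(n); np.savez(f"pics/{n}5.npz",**c); x,y,w,h=(80,140,260,180) if n=="side" else (300,120,170,200)
    f=min(800//w,600//h); im=np.clip(c["color"][y:y+h,x:x+w]*1.8,0,255).astype(np.uint8)
    cv2.imwrite(f"pics/{n}5.png",cv2.resize(im,None,fx=f,fy=f,interpolation=cv2.INTER_CUBIC))
s=arm.sense();print(s["ee_pos"],s["ft_force"],s["time"])
def orange(c):
    m=cv2.inRange(cv2.cvtColor(c["color"],cv2.COLOR_BGR2HSV),(5,180,90),(16,255,255))[150:240,150:240]
    ys,xs=np.nonzero(m); return len(xs),xs.mean(),ys.mean()
print(orange(load("pics/scene0.npz")),orange(load("pics/scene5.npz")))
```

```text
[0.4828 0.1293 0.1984] [-0.4916 -0.0413 -0.1429] 8.6
(848, np.float64(43.27122641509434), np.float64(45.98466981132076)) (848, np.float64(43.26768867924528), np.float64(46.01768867924528))
```

View pics/side5.png

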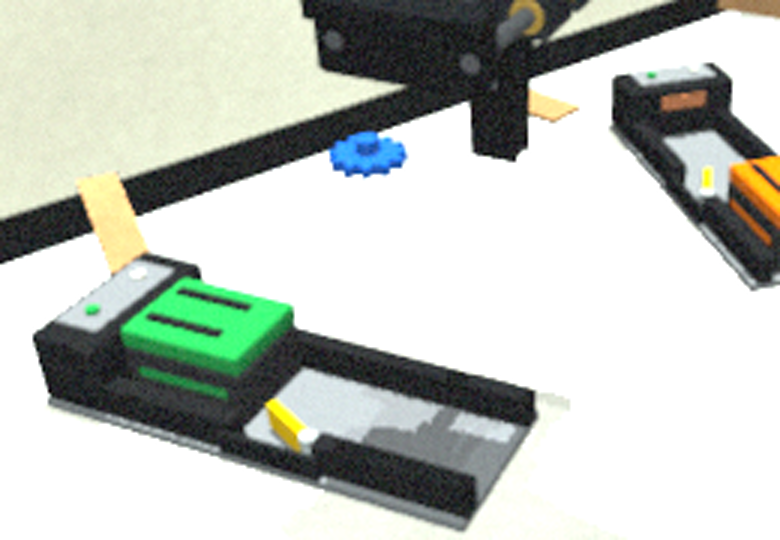

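View pics/scene5.png

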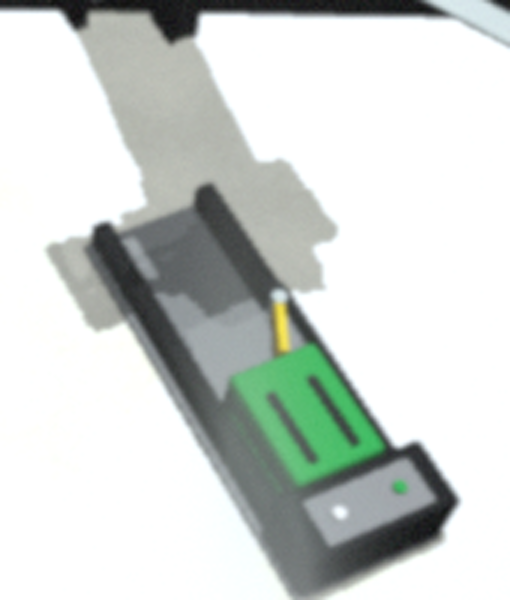

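The pack sits flat against the head, the latch is out as it was at the start, and orange has not moved. One numeric check, then I'll hand in.

Run:
```python
from h import *
from plant import arm
a=np.radians(26.2);B=np.array([[np.cos(a),np.sin(a)],[-np.sin(a),np.cos(a)]])
sd=load("pics/side5.npz");sc=load("pics/scene5.npz")
P=(ray(sd,np.array([(190,278),(296,308),(240,365),(120,325)])/3+[80,140],.056)[:,:2]*1000).mean(0)
Q=(ray(sc,np.array([(232,378),(316,345),(385,448),(298,487)])/3+[300,120],.056)[:,:2]*1000).mean(0)
for q in (P,Q): print(B@(q-[615.5,197]))
def yel(c):
    m=cv2.inRange(cv2.cvtColor(c["color"],cv2.COLOR_BGR2HSV),(20,120,60),(35,255,255))[260:300,150:200]
    ys,xs=np.nonzero(m); return len(xs),xs.mean(),ys.mean()
for k in (0,2,5): print("latch",k,yel(load(f"pics/side{k}.npz")))
x=(B@(np.mean([P,Q],0)-[615.5,197]))
if 26<x[0]<48 and abs(x[1])<9: print("hand in"); arm.hand_in()
```

```text
[35.2483  2.9382]
[44.3305 -2.3323]
latch 0 (110, np.float64(24.5), np.float64(20.5))
latch 2 (154, np.float64(21.935064935064936), np.float64(22.51298701298701))
latch 5 (114, np.float64(24.342105263157894), np.float64(20.403508771929825))
hand in
the job is handed in; nothing more can be done
```

I slid the green pack along its lane with the closed fingers, past the latch and up to the charger head. I then backed off, lifted clear and handed in at about 8.6 s of the 35 s allowed. `hand_in` reports no verdict.

- **Pack home:** it stopped against the head. The push force rose from about 1 N to about 5 N, and the last picture taken before backing off shows no gap. After I let go, its centre measured x = +35 mm from the side camera and +44 mm from the scene camera, about 40 mm on average. Sideways it read +3 and -2 mm. The two views disagree by 9 mm, which is rough corner picking, but both are inside the limits.
- **Latch:** it was visibly folded by the pack on the way. It now sits within a fraction of a pixel of its starting place in the side view, so it has sprung out behind the pack.
- **Orange pack:** it is unmoved, with its image position the same to within 0.05 pixel.
- **Robot:** the tool is about 0.2 m above the bench and the force reading is near zero.

No check failed.

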